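# Feed the sample jars round the guide rail into the air-drying bay

## Robot

A 7-joint arm with a two-finger parallel gripper is mounted at the origin on the work surface. World frame = base frame: x ahead of the robot, y to its left, z up, the work surface at z = 0. Lengths are in m, angles in degrees, forces in N, time in s.
With the tool pointing down it reaches from about 0.4 to 0.85 m from the base axis. Payload 4.4 kg.
Tool frame: the origin (TCP) lies at the very end of the fingers, on their centre line; the grasp point (between the pads) lies 19 mm behind it; z points along the fingers, y is the line along which they close (so a half turn about z gives the same grasp; the last joint's range is limited). The gripper opens to 94 mm and grips with 3 to 60 N. Pads are 16 mm wide; open, the fingers measure 119 mm over their backs; the gripper's body (75 mm by 177 mm) begins 78 mm behind the grasp point.
Start: joints at [-81.005, 36.005, 2.206, 86.941, -1.547, 57.084, -1.146], TCP at [0.144, 0.634, 0.205] pointing down, gripper open.
Joint ranges: [-175.42, 175.42], [-21.48, 121.26], [-71.46, 75.88], [10.55, 141.38], [-63.04, 243.04], [13.31, 113.54], [-168.57, 168.57]. Speed limits (degrees/s): [147.25, 147.25, 180, 180, 180, 180, 180].

## Interface

Orientations are given as a 3x3 rotation matrix whose columns are the frame's x, y, z axes.
In Python, from cell import telemetry, get_image, calibration, env gives the robot as it stands. The module is installed in compiled form; this text tells all that it offers.
- The arm moves only by the shell command python3 -m jog 'ROWS' [FORCE]. ROWS is JSON, a list of rows, each a list of 5 numbers: the shift along the world's x, y, z in cm, then the turn about the world's z in degrees, then the opening in per cent of the stroke, from 0 (shut) to 100 (fully open). A call has 1 to 20 rows; each row shifts and turns the commanded pose from where the row before left it; what a row does not reach is not made up. A row lasts 1/12 s, in which the tool goes at most 41.7 mm and 7.16 degrees, less where a joint would pass 70% of its speed; a pose out of reach is approached as far as the arm can. A call with a gripper value outside its range is refused whole. The fingers move at their own pace and stop on an object; FORCE is the grip in N (left out, the last holds). Time passes only in rows, so rows that do not move let the fingers close. It gives the time, the measured TCP pose, the force, the opening and the grip force at its end, in the units of the state.
- telemetry.get_state(): the state, without advancing time (a new reading comes with each control period).
- get_image(name): name is "side" or "top" or "wrist"; returns (picture, depth): 400x640x3 uint8, blue, green, red; 400x640 float32, m along the optical axis (not along the pixel's ray), 0 where there is no reading.
- calibration(name): a dict with "K" (3x3 intrinsics, pixels), "position" and "attitude" of the camera in the world. Camera axes: x right, y up, looking along -z (the intrinsics and any distortion apply to the point x, -y, -z); pixel columns grow to the right and rows downward; lengths in m; the calibration is good to about 2 mm. A picture is of the moment at which its call begins: read the wrist's pose just before it. calibration takes no time and is no camera call; for the wrist camera it gives the pose at the moment of the call.
- env.close_job(): hands the job in; it is judged then, once.
The state is a dict: "time_s": time; "joints": joint angles; "qvel": joint speeds; "joint_efforts": joint torques, N m; "tcp_pos": TCP position; "orientation": TCP orientation; "wrist_force": force on the tool from outside, world axes, zero at the start; "wrist_torque": the same for the moment, N m; "finger_gap": opening from 0.0 (shut) to 1.0 (fully open); "grasp_force": force on a finger pad.
Only numpy, scipy, OpenCV 4.12 (cv2) and the standard library are available. Lean on these libraries where they do the work, as an engineer would, in place of code of your own. Each camera call takes 0.05 s, during which the arm holds its last target. There are 200 camera calls.

## Task

Shut the air valve first. Then stand every sample jar in turn on the yellow pad and push it through the mouth and round the curved guide track until all are upright in the drying bay, wholly past the blue line, and only then open the valve half way, to the white 45 degree mark. The jars are glass: handle them gently, gripping or pushing with no more than 15 N, and leave the other glassware alone.

Things in the scene. Friction and masses are not known exactly. Their poses are not given: they have to be found in the camera images.
- jar1_center (a point): White-capped amber sample jar fixed in a white flanged puck, one loose piece, about 0.15 kg, 72 mm tall: flange 60 mm across, 8 mm thick at the foot; glass body 40 mm across, 8 to 56 mm up; cap 34 mm across. This point: on its axis half-way up (36 mm above the bench when standing); z is its axis. Grip or push it by the glass body, above the rails. May be absent.
- jar2_center (a point): Blue-capped amber sample jar fixed in a white flanged puck, one loose piece, about 0.15 kg, 72 mm tall: flange 60 mm across, 8 mm thick at the foot; glass body 40 mm across, 8 to 56 mm up; cap 34 mm across. This point: on its axis half-way up (36 mm above the bench when standing); z is its axis. Grip or push it by the glass body, above the rails. May be absent.
- jar3_center (a point): Red-capped amber sample jar fixed in a white flanged puck, one loose piece, about 0.15 kg, 72 mm tall: flange 60 mm across, 8 mm thick at the foot; glass body 40 mm across, 8 to 56 mm up; cap 34 mm across. This point: on its axis half-way up (36 mm above the bench when standing); z is its axis. Grip or push it by the glass body, above the rails. May be absent.
- jar4_center (a point): Green-capped amber sample jar fixed in a white flanged puck, one loose piece, about 0.15 kg, 72 mm tall: flange 60 mm across, 8 mm thick at the foot; glass body 40 mm across, 8 to 56 mm up; cap 34 mm across. This point: on its axis half-way up (36 mm above the bench when standing); z is its axis. Grip or push it by the glass body, above the rails. May be absent.
- track: Fixed L-shaped aluminium guide track on the bench. Origin on the bench at the bend's centre of curvature, z up. Lane centre-line: along y=90 mm in +x from the open mouth (flare from x=-78, rails from x=-50) to x=0; a quarter circle of radius 90 about the origin, turning right seen from above, to x=90, y=0; then along x=90 in -y to a 30 mm tall grey end stop with its face at y=-200.
- mouth (a point): Centre of the lane at the start of the rails (x=-50, y=90 mm of the track), on the bench. Rails: 16 mm tall, 66 mm apart. Their lips, 11.5 to 16 mm up, overhang the flanges and leave a 48 mm slot for the jar's body, so jars get in only by sliding through the mouth and cannot be lifted out or put in further on. No raised floor: jars slide on the bench.
- pad (a point): Centre of the flat yellow loading pad (disc 68 mm in diameter, level with the bench) in front of the mouth, on the lane's centre-line at x=-100, y=90 mm of the track. A jar standing here is 20 mm clear of the rails and is pushed in along the track's +x.
- bend_end (a point): Middle of the blue line across the rails (x=90, y=0 of the track), axes as the track's: the drying bay, room for three jars, runs from here along -y. A jar is wholly past the line when its axis is 30 mm beyond it; three jars touching each other and the end stop have axes 50, 110, 170 mm beyond. A 35 mm tall blue nozzle bar stands 46 to 66 mm to the +x side.
- valve_lever (a joint): Opening angle of the air valve's lever, rad: 0 = shut (lever over the red tick, against a stop), 0.785 = half open, 45 degrees (white tick), 1.571 = fully open (green tick, stop). Grows anticlockwise seen from above. The lever stays where it is left; friction about 0.12 N m (some 2 N at the grip point).
- valve_grip (a point): Point in the middle of the red lever bar near its outer end, 75 mm from the pivot axis and 96 mm above the bench; y of this point points outward along the lever, z up. The bar is 16 mm wide and 22 mm tall (85 to 107 mm up) and ends 25 mm beyond this point. Nothing is below it down to 64 mm.
- valve_pivot (a point): Point on the vertical pivot axis of the lever at the bar's mid-height (96 mm), axes as the fixed valve's: at angle 0 the lever points along its +y, fully open along its -x.
- beaker: Bystander, to be left alone: glass beaker, 54 wide, 58 tall, origin under its centre
- dish: Bystander, to be left alone: low white dish, 84 wide, 16 tall, origin under its centre
- reagent1: Bystander, to be left alone: amber reagent bottle, 70 wide, 150 tall
- reagent2: Bystander, to be left alone: amber reagent bottle, 70 wide, 150 tall
- flask1: Bystander, to be left alone: conical flask, 84 wide, 140 tall
- flask2: Bystander, to be left alone: conical flask, 76 wide, 120 tall
- tin: Bystander, to be left alone: open steel tin, 120 x 150 x 50
Things that resemble listed ones, but are neither listed nor needed, are in the scene too. What is shaped like the part that bears jar4_center but brown or purple is not meant.

How it is judged (in metres and radians):
On the way, in this order (a step that is already met when the one before it is completed fails the run):
1. the air valve is shut (value of joint valve_lever below 0.08 rad), for 0.2 s.
2. every jar is in the drying bay, wholly past the blue line, with the valve still shut (angle between each of jar1_center, jar2_center, jar3_center, jar4_center's own z axis and vertical below 0.15 rad and y of jar1_center in the frame of bend_end between -0.185 and -0.028 m and x of jar1_center in the frame of bend_end between -0.012 and 0.012 m and height (world z) of each of jar1_center, jar2_center, jar3_center, jar4_center below 0.042 m and y of jar2_center in the frame of bend_end between -0.185 and -0.028 m and x of jar2_center in the frame of bend_end between -0.012 and 0.012 m and y of jar3_center in the frame of bend_end between -0.185 and -0.028 m and x of jar3_center in the frame of bend_end between -0.012 and 0.012 m and y of jar4_center in the frame of bend_end between -0.185 and -0.028 m and x of jar4_center in the frame of bend_end between -0.012 and 0.012 m and value of joint valve_lever below 0.12 rad), for 0.2 s.
3. the valve is open to the 45 degree mark (value of joint valve_lever between 0.695 and 0.875 rad), for 0.2 s.
At the end, for the whole second after the job is handed in: Every jar stands upright and at rest in the drying bay, wholly past the blue line (axis at least 28 mm beyond it), and the valve lever is left at 45 degrees, within 5 degrees (all of step 3 and angle between each of jar1_center, jar2_center, jar3_center, jar4_center's own z axis and vertical below 0.15 rad and y of jar1_center in the frame of bend_end between -0.185 and -0.028 m and x of jar1_center in the frame of bend_end between -0.012 and 0.012 m and height (world z) of each of jar1_center, jar2_center, jar3_center, jar4_center below 0.042 m and y of jar2_center in the frame of bend_end between -0.185 and -0.028 m and x of jar2_center in the frame of bend_end between -0.012 and 0.012 m and y of jar3_center in the frame of bend_end between -0.185 and -0.028 m and x of jar3_center in the frame of bend_end between -0.012 and 0.012 m and y of jar4_center in the frame of bend_end between -0.185 and -0.028 m and x of jar4_center in the frame of bend_end between -0.012 and 0.012 m and linear speed of each of jar1, jar2, jar3, jar4 below 0.02 m/s); the robot touches nothing.
It fails at once if the forces of the fingers on a glass jar add up to more than 40 N (a grip of 20 N on each side) (contact force between the fingers and jar1 above 40 N or contact force between the fingers and jar2 above 40 N or contact force between the fingers and jar3 above 40 N or contact force between the fingers and jar4 above 40 N).
It fails at once if a bystander is shifted by more than 30 mm (distance of any of beaker, dish, reagent1, reagent2, flask1, flask2, tin from where it was at the start of the episode above 0.03 m).
Of jar1, jar2, jar3, jar4 only 2 to 3 are there at a start; the rules pass over those that are not, and their reading is None.
At some moment in a run one of jar1, jar2, jar3, jar4 may be knocked a few centimetres aside while the robot is not near it.
It also fails if it takes over 210 s, if anything falls off the work surface, if the arm or the gripper's body presses on something with over 40 N, if the wrist force passes 120 N, or if a joint passes its speed limit or range.

## Working session

There is one attempt and no reset: what is moved stays moved. The work goes in short steps, Python scripts to look and compute and a shell command to move; the robot and the scene stay as the last step left them, time stands still between calls to the robot, and variables do not carry over. Pictures are saved under pics/ and viewed, at most 14 in all, crops included, and the job is handed in when it is done.

```bash
mkdir -p pics
cat > h.py <<'E'
import numpy as np, cv2
from cell import telemetry, get_image, calibration, env
def grab(name,fn):
    c=calibration(name); im,d=get_image(name)
    cv2.imwrite(f'pics/{fn}.png',im); np.savez(f'pics/{fn}.npz',im=im,d=d,K=c['K'],p=c['position'],R=c['attitude'])
    return im,d
def px(fn,u,v,z=None):
    """world point of pixel: by depth, or by meeting plane z"""
    f=np.load(f'pics/{fn}.npz'); K=f['K'];R=f['R'];p=f['p']
    r=R@np.array([(u-K[0,2])/K[0,0],-(v-K[1,2])/K[1,1],-1])
    t=f['d'][int(v),int(u)] if z is None else (z-p[2])/r[2]
    return np.round(p+t*r,4)
E
python3 - <<'E'
from h import *
grab('top','t0');grab('side','s0')
for n in('top','side'):
    c=calibration(n);print(c)
print(telemetry.get_state())
E
```

```text
{'K': array([[500.17435308,   0.        , 318.60777651],
       [  0.        , 500.17435308, 204.80989317],
       [  0.        ,   0.        ,   1.        ]]), 'position': array([0.48835818, 0.00979861, 1.46114813]), 'attitude': array([[-0.00275469,  0.99579896, -0.09152514],
       [-0.99999269, -0.00250054,  0.00289138],
       [ 0.00265037,  0.09153244,  0.99579857]])}
{'K': array([[501.05896251,   0.        , 326.81669485],
       [  0.        , 501.05896251, 196.64392976],
       [  0.        ,   0.        ,   1.        ]]), 'position': array([ 0.31887425, -1.0875575 ,  1.01891533]), 'attitude': array([[ 0.95806266,  0.19155983, -0.2131215 ],
       [-0.28603168,  0.59418177, -0.75175389],
       [-0.01737294,  0.78118683,  0.62405554]])}
{'time_s': 0.1, 'joints': array([-81.00438592,  36.05071007,   2.20251465,  86.98786548,
        -1.54718232,  57.08524616,  -1.14493928]), 'qvel': array([-0.09268426, -0.12464376, -0.00631201, -0.2499879 ,  0.07922477,
        0.16395956, -0.06334168]), 'joint_efforts': array([ 2.79159547e-03, -5.50796270e+01,  1.14718515e+00, -1.87119305e+01,
       -5.21984801e-02,  1.91577128e-02,  5.93359891e-05]), 'tcp_pos': array([0.14346414, 0.6333729 , 0.20469232]), 'orientation': array([[-9.75286120e-01,  2.20945372e-01, -3.55341413e-04],
       [ 2.20945658e-01,  9.75284800e-01, -1.60458646e-03],
       [-7.96687313e-06, -1.64344204e-03, -9.99998650e-01]]), 'wrist_force': array([-0.12056826,  0.26915618,  1.10374841]), 'wrist_torque': array([0.00748862, 0.02256721, 0.07053073]), 'grasp_force': 0.0, 'finger_gap': 1.0022932101440103}
```

View pics/t0.png

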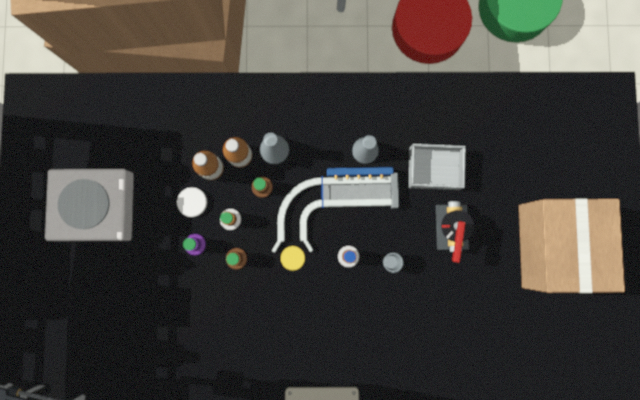

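View pics/s0.png

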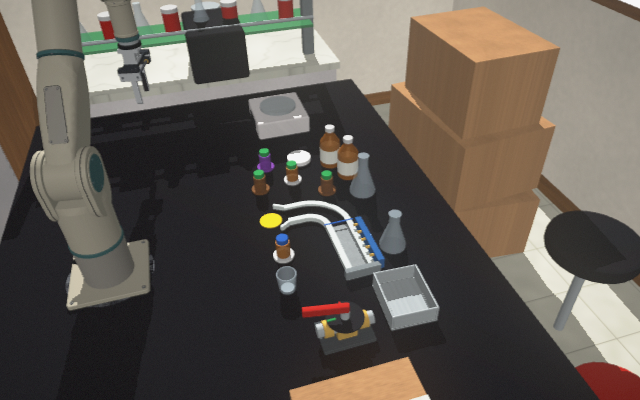

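Candidates for jars, in t0 (top):
- (230,219): green cap, white puck, so jar4.
- (349,257): blue cap, white puck, so jar2.
- (262,187) and (235,259): green caps on brown pucks, decoys.
- (194,244): purple, decoy.
- (192,202): white dish.
- (392,263): beaker.

No white-capped or red-capped jar is visible. The valve is at (457,235). Next I'll check these choices in crops.

Run:
```python
from h import *
im=cv2.imread('pics/t0.png')
a=cv2.resize(im[165:275,175:315],None,fx=4,fy=4,interpolation=cv2.INTER_CUBIC)
b=cv2.resize(im[165:275,315:495],None,fx=4,fy=4,interpolation=cv2.INTER_CUBIC)[:, :]
cv2.imwrite('pics/c0.png',a);cv2.imwrite('pics/c1.png',b)
```

```text
(no output)
```

View pics/c0.png

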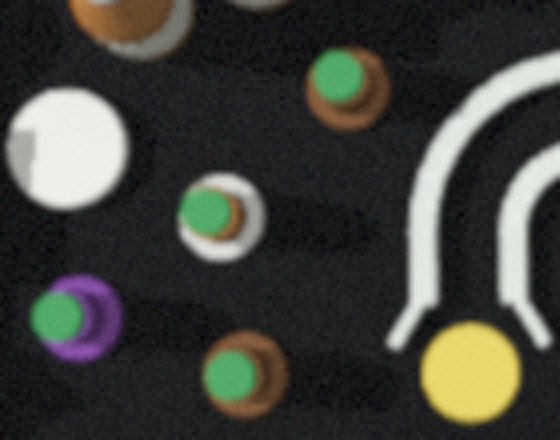

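View pics/c1.png

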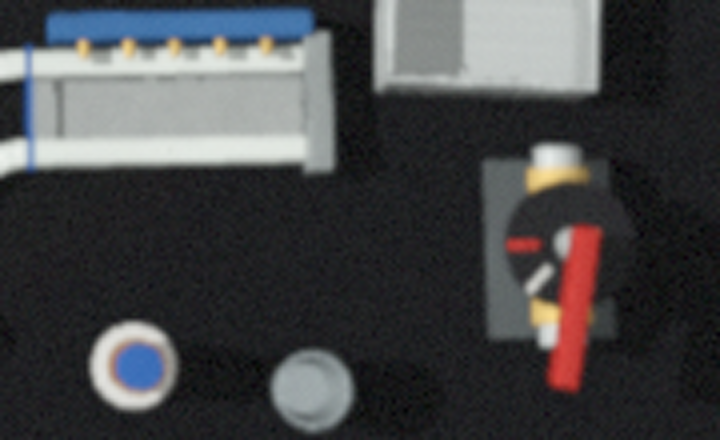

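The crops confirm it. jar4 has a white puck at t0 (230.5,219.3) and jar2 has one at (348.3,256.3). The pad is at (292.8,258). The lever points towards image-down, with its tip at about (456,262) and the pivot near (458,225).

Run:
```python
from h import *
P=lambda n,c,z,o,k=4:print(n,px('t0',o[0]+c[0]/k,o[1]+c[1]/k,z), px('t0',o[0]+c[0]/k,o[1]+c[1]/k))
A=(175,165);B=(315,165)
P('jar4 fl',(222,217),.008,A);P('jar4 cap',(206,211),.072,A)
P('jar2 fl',(133,365),.008,B);P('jar2 cap',(138,366),.072,B)
P('pad',(471,372),.0,A)
P('railL start',(424,303),.016,A);P('railR start',(513,303),.016,A)
P('blue top',(29,50),.016,B);P('blue bot',(29,168),.016,B)
P('railtop L',(60,64),.016,B);P('railtop R',(290,62),.016,B);P('railbot L',(60,157),.016,B);P('railbot R',(290,150),.016,B)
P('stop face',(304,105),.03,B)
P('lever in',(587,228),.107,B);P('lever out',(564,388),.107,B)
P('knob',(566,240),.085,B);P('disc',(568,245),.064,B);P('redtick',(508,244),.064,B);P('whitetick',(530,290),.064,B);P('whitetick in',(548,270),.064,B)
P('beaker',(312,385),.058,B)
```

```text
jar4 fl [0.5804 0.262  0.008 ] [0.5766 0.2515 0.0683]
jar4 cap [0.5805 0.262  0.072 ] [0.5804 0.2617 0.074 ]
jar2 fl [ 0.4724 -0.0797  0.008 ] [ 0.4731 -0.0758  0.0717]
jar2 cap [ 0.4724 -0.0792  0.072 ] [ 0.4723 -0.0795  0.0681]
pad [0.4677 0.0811 0.    ] [ 4.677e-01  8.110e-02 -1.000e-04]
railL start [0.5174 0.1143 0.016 ] [0.5174 0.114  0.0192]
railR start [0.5173 0.0502 0.016 ] [0.5173 0.0502 0.0142]
blue top [ 0.7011 -0.0052  0.016 ] [ 0.7012 -0.0052  0.0155]
blue bot [ 0.6148 -0.0049  0.016 ] [ 0.6163 -0.0051 -0.0018]
railtop L [ 0.6908 -0.0278  0.016 ] [ 0.6901 -0.0277  0.0207]
railtop R [ 0.6919 -0.1955  0.016 ] [ 0.692  -0.1956  0.015 ]
railbot L [ 0.6227 -0.0275  0.016 ] [ 0.6229 -0.0275  0.0142]
railbot R [ 0.6274 -0.1945  0.016 ] [ 0.6275 -0.1946  0.0147]
stop face [ 0.6586 -0.2031  0.03  ] [ 0.6589 -0.2034  0.0278]
lever in [ 0.565  -0.3822  0.107 ] [ 0.5651 -0.3825  0.1063]
lever out [ 0.4573 -0.3636  0.107 ] [ 0.4548 -0.3935 -0.0014]
knob [ 0.558  -0.3739  0.085 ] [ 0.5583 -0.3756  0.079 ]
disc [ 0.5556 -0.3811  0.064 ] [ 0.5544 -0.3744  0.0879]
redtick [ 0.5564 -0.3391  0.064 ] [ 0.5565 -0.3396  0.0619]
whitetick [ 0.5243 -0.3536  0.064 ] [ 0.5242 -0.3532  0.0657]
whitetick in [ 0.5382 -0.3666  0.064 ] [ 0.5379 -0.3647  0.071 ]
beaker [ 0.4587 -0.2013  0.058 ] [ 0.4576 -0.209   0.0073]
```

The measured points agree with each other:
- **Flange against cap:** jar4 at (0.580,0.262) and jar2 at (0.472,-0.079) match to under 1 mm.
- **Track:** yaw is about +1°, with the pad at (0.468,0.081) and the blue line at (0.658,-0.005).
- **Valve:** pivot at (0.556,-0.381), lever at about 80°.

Next I'll go to the valve with the fingers closed.

```bash
python3 -m jog '[[2.55,-3.09,0,-5.6,0],[2.55,-3.09,0,-5.6,0],[2.55,-3.09,0,-5.6,0],[2.55,-3.09,0,-5.6,0],[2.55,-3.09,0,-5.6,0],[2.55,-3.09,0,-5.6,0],[2.55,-3.09,0,-5.6,0],[2.55,-3.09,0,-5.6,0],[2.55,-3.09,0,-5.6,0],[2.55,-3.09,0,-5.6,0],[2.55,-3.09,0,-5.6,0],[2.55,-3.09,0,-5.6,0],[2.55,-3.09,0,-5.6,0],[2.55,-3.09,0,-5.6,0]]' 8
python3 -m jog '[[-0.16,-3.82,0,-5.6,0],[-0.16,-3.82,0,-5.6,0],[-0.16,-3.82,0,-5.6,0],[-0.16,-3.82,0,-5.6,0],[-0.16,-3.82,0,-5.6,0],[-0.16,-3.82,0,-5.6,0],[-0.16,-3.82,0,-5.6,0],[-0.16,-3.82,0,-5.6,0],[-0.16,-3.82,0,-5.6,0],[-0.16,-3.82,0,-5.6,0],[-0.16,-3.82,0,-5.6,0],[-0.16,-3.82,0,-5.6,0],[-0.16,-3.82,0,-5.6,0],[-0.16,-3.82,0,-5.6,0],[-0.16,-3.82,0,-5.6,0],[-0.16,-3.82,0,-5.6,0],[0,0,0,0,0],[0,0,0,0,0]]'
```

```text
time_s: 1.27
tcp_pos: [0.5012, 0.1997, 0.2054]
orientation: [[0.025, 1.0, -0.0], [1.0, -0.025, 0.0], [0.0, -0.0, -1.0]]
wrist_force: [1.0, 0.7, -0.4]
finger_gap: 0.044
grasp_force: 0.0
time_s: 2.77
tcp_pos: [0.4733, -0.4122, 0.2048]
orientation: [[1.0, -0.017, -0.002], [-0.017, -1.0, -0.001], [-0.002, 0.001, -1.0]]
wrist_force: [0.7, 0.7, -0.1]
finger_gap: 0.003
grasp_force: 0.0
```

```bash
python3 -m jog '[[0,0,-3,0,0],[0,0,-3,0,0],[0,0,-3,0,0],[0,0,-3,0,0],[0,0,-0.5,0,0],[0,0,0,0,0],[0.25,1.2,0,0,0],[0.25,1.2,0,0,0],[0.14,1.38,0,0,0],[0.14,1.38,0,0,0],[0.57,1.22,0,0,0],[0.58,1.22,0,0,0],[1.05,0.98,0,0,0],[1.05,0.98,0,0,0],[0.8,0.32,0,0,0],[0.8,0.32,0,0,0],[0.6,0.2,0,0,0],[0,0,0,0,0]]'
python3 - <<'E'
from h import *
grab('top','t1'); im=cv2.imread('pics/t1.png')
cv2.imwrite('pics/c2.png',cv2.resize(im[180:275,400:500],None,fx=6,fy=6,interpolation=cv2.INTER_CUBIC))
E
```

```text
time_s: 4.27
tcp_pos: [0.5374, -0.3052, 0.08]
orientation: [[1.0, -0.012, -0.002], [-0.012, -1.0, 0.001], [-0.002, -0.001, -1.0]]
wrist_force: [-1.2, 0.4, 0.4]
finger_gap: 0.004
grasp_force: 0.8
```

View pics/c2.png

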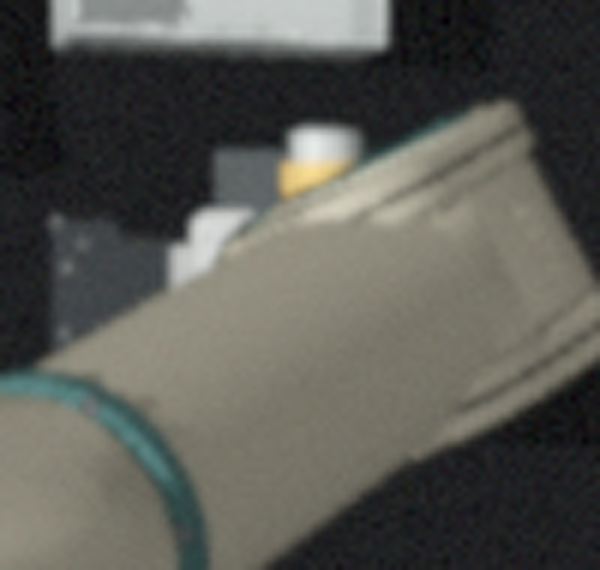

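The arm hides the valve from the top camera. I'll press on until the stop shows up in the wrist force.

```bash
for i in 1 2 3; do python3 -m jog '[[0.3,0,0,0,0],[0,0,0,0,0]]' | grep -E "tcp|force"; done
```

```text
tcp_pos: [0.5375, -0.3051, 0.0799]
wrist_force: [-6.0, 1.9, 2.3]
grasp_force: 3.2
tcp_pos: [0.5376, -0.3051, 0.0798]
wrist_force: [-11.7, 2.1, 6.2]
grasp_force: 5.9
tcp_pos: [0.5377, -0.305, 0.0798]
wrist_force: [-17.3, 2.8, 10.2]
grasp_force: 8.7
```

The TCP stays at x=0.5376 while the force rises, so the lever is against its shut stop. I'll back off and go above jar2, turning so the closing axis lies along the lane.

```bash
python3 -m jog '[[-2,0,0,0,0],[-2.3,0,0,0,0],[0,0,4,0,0],[0,0,4,0,0],[0,0,4.5,0,0],[0,0,0,0,0]]' | grep tcp
python3 -m jog '[[-0.2,1.7,0,7.05,0],[-0.2,1.7,0,7.05,0],[-0.2,1.7,0,7.05,0],[-0.2,1.7,0,7.05,0],[-0.2,1.7,0,7.05,0],[-0.2,1.7,0,7.05,70],[-0.2,1.7,0,7.05,70],[-0.2,1.7,0,7.05,70],[-0.2,1.7,0,7.05,70],[-0.2,1.7,0,7.05,70],[-0.2,1.7,0,7.05,70],[-0.2,1.7,0,7.05,70],[-0.2,1.7,0,7.05,70],[0,0,0,0,70],[0,0,0,0,70]]'
python3 - <<'E'
from h import *
grab('top','t2');grab('wrist','w2'); a=cv2.imread('pics/t2.png')[170:280,290:490];b=cv2.imread('pics/w2.png')
cv2.imwrite('pics/c3.png',np.vstack([cv2.resize(a,(480,264),interpolation=cv2.INTER_CUBIC),cv2.resize(b,(480,300))]))
E
```

```text
tcp_pos: [0.5068, -0.3099, 0.2099]
time_s: 6.57
tcp_pos: [0.4778, -0.0845, 0.2024]
orientation: [[-0.013, 1.0, 0.001], [1.0, 0.013, 0.001], [0.001, 0.001, -1.0]]
wrist_force: [-0.1, -1.2, 0.7]
finger_gap: 0.673
grasp_force: 0.0
```

View pics/c3.png

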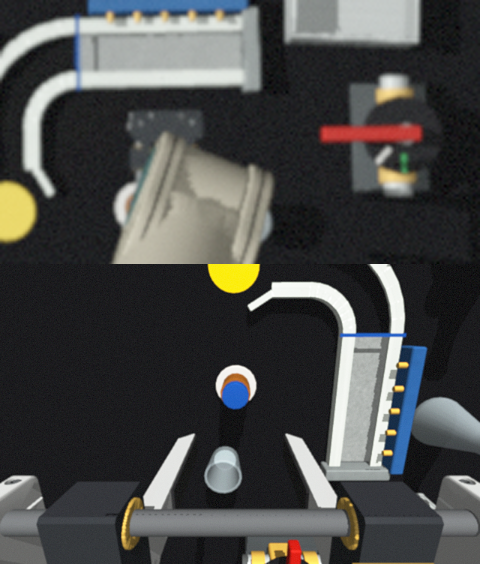

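The lever lies over the red tick, so the valve is shut. In the wrist picture jar2 stands alone, with its flange centre at about (315,163).

Run:
```python
from h import *
print(px('w2',314.7,162.7,.008),px('w2',313.3,174.7,.072),px('w2',312,1,0))
f=np.load('pics/w2.npz');hsv=cv2.cvtColor(f['im'],cv2.COLOR_BGR2HSV)
m=cv2.inRange(hsv,(105,150,100),(125,255,255));m[:,400:]=0;M=cv2.moments(m,True);u,v=M['m10']/M['m00'],M['m01']/M['m00'];print(u,v,px('w2',u,v,.072),px('w2',u,v))
m=cv2.inRange(cv2.imread('pics/t0.png'),(60,180,200),(140,240,255));M=cv2.moments(m,True);print('pad',px('t0',M['m10']/M['m00'],M['m01']/M['m00'],0))
```

```text
[ 0.4726 -0.0784  0.008 ] [ 0.4721 -0.0768  0.072 ] [0.4685 0.0838 0.    ]
313.31651829871413 175.10385756676558 [ 0.4721 -0.0772  0.072 ] [ 0.4721 -0.0775  0.0709]
pad [0.482  0.0397 0.    ]
```

```bash
python3 -m jog '[[-0.28,0.3,-3,0,72],[-0.28,0.3,-3,0,72],[0,0,-3,0,72],[0,0,-3,0,72],[0,0,-2,0,72],[0,0,-2,0,72],[0,0,-1,0,72],[0,0,-1,0,72],[0,0,0,0,72],[0,0,0,0,72]]' 6
python3 -m jog '[[0,0,0,0,30],[0,0,0,0,30],[0,0,0,0,30],[0,0,0,0,30],[0,0,0,0,30],[0,0,0,0,30]]' 6
```

```text
time_s: 7.5
tcp_pos: [0.4719, -0.0795, 0.0223]
orientation: [[-0.014, 1.0, 0.0], [1.0, 0.014, -0.0], [-0.0, 0.0, -1.0]]
wrist_force: [0.4, -0.5, -0.1]
finger_gap: 0.722
grasp_force: 0.0
time_s: 8.0
tcp_pos: [0.4721, -0.0788, 0.0226]
orientation: [[-0.016, 1.0, 0.001], [1.0, 0.016, 0.0], [0.0, 0.001, -1.0]]
wrist_force: [-0.5, 1.0, 5.1]
finger_gap: 0.426
grasp_force: 6.0
```

```bash
python3 -m jog '[[0,0,1.5,0,30],[0,0,1.5,0,30],[-0.06,2,0,0,30],[-0.06,2,0,0,30],[-0.06,2,0,0,30],[-0.06,2,0,0,30],[-0.06,2,0,0,30],[-0.06,2,0,0,30],[-0.04,2,0,0,30],[-0.04,2,0,0,30],[0,0,0,0,30],[0,0,-1.2,0,30],[0,0,-1.2,0,30],[0,0,-0.3,0,30],[0,0,-0.2,0,30],[0,0,0,0,30]]' 6
```

```text
time_s: 9.33
tcp_pos: [0.467, 0.0805, 0.023]
orientation: [[-0.015, 1.0, -0.001], [1.0, 0.015, -0.0], [-0.0, -0.001, -1.0]]
wrist_force: [-0.2, -0.7, -1.3]
finger_gap: 0.425
grasp_force: 6.0
```

Run:
```python
from h import *
grab('side','s3'); im=cv2.imread('pics/s3.png')
cv2.imwrite('pics/c4.png',cv2.resize(im[150:300,220:420],(800,600),interpolation=cv2.INTER_CUBIC))
s=telemetry.get_state();print(s['tcp_pos'],s['finger_gap'],s['wrist_force'])
```

```text
[0.46741024 0.08059498 0.02330742] 0.42377072314095554 [ 0.27880991 -0.34639611 -1.40608107]
```

View pics/c4.png

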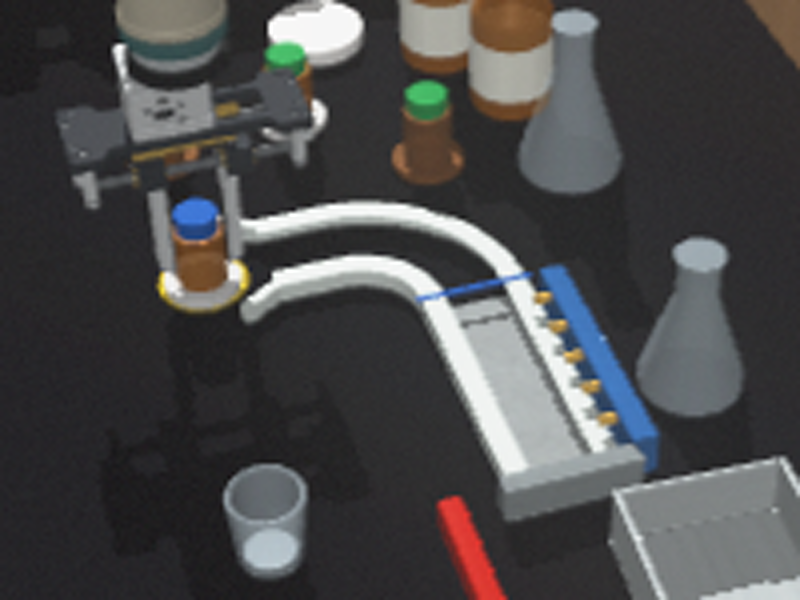

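jar2 stands on the pad, gripped and upright, and the lane is clear. Before the bend I'll refine the lane line from the white rails' inner edges.

Run:
```python
from h import *
f0=None
for fn in('t0','w2'):
    f=np.load(f'pics/{fn}.npz');K,R,p=f['K'],f['R'],f['p'];im=f['im'].astype(int)
    v,u=np.mgrid[:400,:640]; r=np.stack([(u-K[0,2])/K[0,0],-(v-K[1,2])/K[1,1],-np.ones(u.shape)],-1)@R.T
    t=(.016-p[2])/r[...,2]; X=p+t[...,None]*r
    z=(p+f['d'][...,None]*r)[...,2]
    w=(im.min(2)>170)&(abs(z-.016)<.006)
    x,y=X[w][:,0],X[w][:,1]
    def edges(a,b,lo,hi,c,R_):
        out=[]
        for s in np.arange(lo,hi,.01):
            q=b[(a>s)&(a<s+.01)&(abs(b-c)<R_)]
            l,h=q[q<c],q[q>c]
            if len(l)>5 and len(h)>5: out.append((s+.005,l.max(),h.min(),(l.max()+h.min())/2))
        return np.round(np.array(out),4)
    print(fn,'bay\n',edges(y,x,-.18,-.02,.658,.045)[::2]); print('mouth\n',edges(x,y,.52,.57,.083,.045))
```

```text
t0 bay
 [[-0.175   0.6377  0.6875  0.6626]
 [-0.155   0.6377  0.6875  0.6626]
 [-0.135   0.6378  0.6876  0.6627]
 [-0.115   0.6378  0.6876  0.6627]
 [-0.095   0.6379  0.6877  0.6628]
 [-0.075   0.6379  0.6877  0.6628]
 [-0.055   0.6351  0.6878  0.6614]
 [-0.035   0.6351  0.6849  0.66  ]]
mouth
 [[0.525  0.0595 0.1085 0.084 ]
 [0.535  0.0595 0.1086 0.084 ]
 [0.545  0.0595 0.1086 0.0841]
 [0.555  0.0595 0.1086 0.0841]
 [0.565  0.0596 0.1087 0.0841]]
w2 bay
 [[-0.175   0.637   0.6851  0.661 ]
 [-0.155   0.6367  0.6848  0.6607]
 [-0.135   0.6364  0.6845  0.6605]
 [-0.115   0.6362  0.6842  0.6602]
 [-0.095   0.6359  0.6838  0.6599]
 [-0.075   0.6356  0.6836  0.6596]
 [-0.055   0.6353  0.6833  0.6593]
 [-0.035   0.6351  0.6831  0.6591]]
mouth
 []
```

Both views agree. The lane runs at y=0.0835 at the bend start and x≈0.659–0.661 in the bay, with yaw about 1°. I'll loosen the fingers into a cage and push jar2 in through the mouth.

```bash
python3 -m jog '[[0,0,0,0,48],[0,0,0,0,48],[0.8,0.02,0,0,48],[0.8,0.02,0,0,48],[0.8,0.02,0,0,48],[0.8,0.02,0,0,48],[0.8,0.02,0,0,48],[0.8,0.02,0,0,48],[0.8,0.02,0,0,48],[0.8,0.02,0,0,48],[0.8,0.02,0,0,48],[0.8,0.02,0,0,48],[0.8,0.02,0,0,48],[0.8,0.02,0,0,48],[0.4,0.02,0,0,48],[0,0,0,0,48]]' 6
python3 - <<'E'
from h import *
grab('top','t4');grab('wrist','w4'); a=cv2.imread('pics/t4.png')[150:280,210:410];b=cv2.imread('pics/w4.png')
cv2.imwrite('pics/c5.png',np.vstack([cv2.resize(a,(460,299),interpolation=cv2.INTER_CUBIC),cv2.resize(b,(460,288))]))
E
```

```text
time_s: 10.72
tcp_pos: [0.5689, 0.0837, 0.0232]
orientation: [[-0.015, 1.0, 0.002], [1.0, 0.015, -0.0], [-0.0, 0.002, -1.0]]
wrist_force: [-0.1, -0.3, -0.2]
finger_gap: 0.479
grasp_force: 0.0
```

View pics/c5.png

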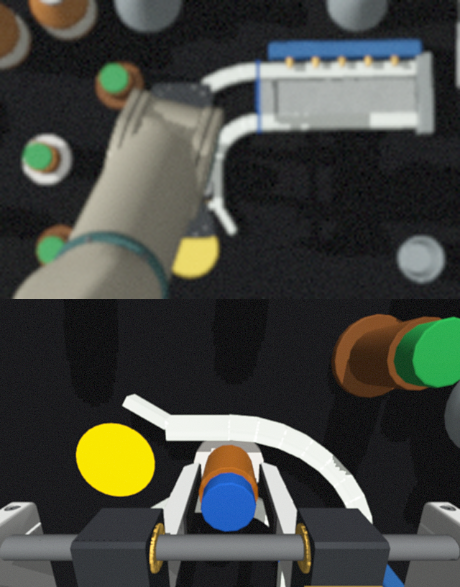

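jar2 is in the lane between the rails and caged by the fingers, with no force showing. Next comes the bend.

```bash
python3 -m jog '[[0.78,-0.03,0,-5,48],[0.78,-0.09,0,-5,48],[0.76,-0.15,0,-5,48],[0.74,-0.23,0,-5,48],[0.72,-0.29,0,-5,48],[0.69,-0.35,0,-5,48],[0.66,-0.41,0,-5,48],[0.63,-0.47,0,-5,48],[0.59,-0.52,0,-5,48],[0,0,0,0,48]]' 6
python3 -m jog '[[0.53,-0.57,0,-5,48],[0.49,-0.61,0,-5,48],[0.43,-0.65,0,-5,48],[0.37,-0.69,0,-5,48],[0.31,-0.72,0,-5,48],[0.25,-0.74,0,-5,48],[0.18,-0.76,0,-5,48],[0.11,-0.78,0,-5,48],[0.05,-0.78,0,-5,48],[0,0,0,0,48]]' 6
```

```text
time_s: 11.65
tcp_pos: [0.6313, 0.057, 0.0231]
orientation: [[0.698, 0.716, 0.001], [0.716, -0.698, -0.002], [-0.001, 0.002, -1.0]]
wrist_force: [0.2, -0.7, -0.1]
finger_gap: 0.482
grasp_force: 0.0
time_s: 12.48
tcp_pos: [0.6573, -0.0063, 0.023]
orientation: [[1.0, 0.013, -0.001], [0.013, -1.0, -0.001], [-0.001, 0.001, -1.0]]
wrist_force: [-0.7, -0.7, -0.5]
finger_gap: 0.48
grasp_force: 0.0
```

```bash
python3 -m jog '[[0.03,-0.8,0,0,48],[0.03,-0.8,0,0,48],[0.03,-0.8,0,0,48],[0.03,-0.8,0,0,48],[0.03,-0.8,0,0,48],[0.03,-0.8,0,0,48],[0.03,-0.8,0,0,48],[0.02,-0.8,0,0,48],[0.02,-0.8,0,0,48],[0.02,-0.8,0,0,48],[0.02,-0.8,0,0,48],[0.02,-0.8,0,0,48],[0.02,-0.8,0,0,48],[0.02,-0.8,0,0,48],[0.02,-0.8,0,0,48],[0.02,-0.8,0,0,48],[0,-0.6,0,0,48],[0,0,0,0,48],[0,0,0,0,60],[0,0,0,0,60]]' 6
python3 -m jog '[[0,0,2,0,60],[0,0,3,0,60],[0,0,3.5,0,60],[0,0,3.5,0,60],[0,0,3.5,0,60],[0,0,3.5,0,60],[-2,3,0,6,60],[-2,3,0,6,60],[-2,3,0,6,60],[-2,3,0,6,60],[-1,3,0,6,60],[0,3,0,6,60],[0,3,0,6,60],[0,3,0,6,70],[0,3,0,6,70],[0,3,0,6,70],[0,0,0,6,70],[0,0,0,6,70],[0,0,0,6,70],[0,0,0,6,70]]' 6
python3 - <<'E'
from h import *
grab('top','t5');grab('wrist','w5'); a=cv2.imread('pics/t5.png')[130:290,170:420];b=cv2.imread('pics/w5.png')
cv2.imwrite('pics/c6.png',np.vstack([cv2.resize(a,(450,288),interpolation=cv2.INTER_CUBIC),cv2.resize(b,(450,281))]))
E
```

```text
time_s: 14.15
tcp_pos: [0.6622, -0.1385, 0.0231]
orientation: [[1.0, 0.016, 0.0], [0.016, -1.0, 0.0], [0.0, 0.0, -1.0]]
wrist_force: [-0.4, 0.1, 0.1]
finger_gap: 0.582
grasp_force: 0.0
time_s: 15.82
tcp_pos: [0.5717, 0.1622, 0.2132]
orientation: [[0.083, 0.997, 0.0], [0.997, -0.083, 0.0], [0.0, 0.0, -1.0]]
wrist_force: [-0.6, 0.4, -0.1]
finger_gap: 0.697
grasp_force: 0.0
```

View pics/c6.png

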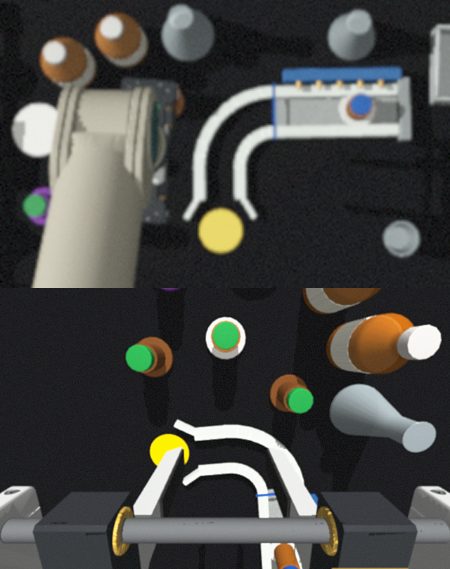

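jar2 stands upright in the bay, at about (359,104) in the crop. jar4, green cap on a white puck, is in the wrist view at about (320,68) px, so I'll measure it.

Run:
```python
from h import *
f=np.load('pics/w5.npz');hsv=cv2.cvtColor(f['im'],cv2.COLOR_BGR2HSV)
m=cv2.inRange(hsv,(45,100,60),(80,255,255));n,l,s,c=cv2.connectedComponentsWithStats(m)
for i in range(1,n):
    if s[i,4]>200:print(c[i],px('w5',*c[i],.072),px('w5',*c[i]))
print(px('w5',320.7,71,.008))
```

```text
[320.73744493  67.24845815] [0.5809 0.2649 0.072 ] [0.581  0.2651 0.0699]
[198.08320251  99.24097331] [0.4685 0.2464 0.072 ] [0.4682 0.2465 0.0709]
[426.45814581 159.72907291] [0.6744 0.1749 0.072 ] [0.6744 0.1749 0.0721]
[0.5812 0.2654 0.008 ]
```

```bash
python3 -m jog '[[0.3,3.3,0,2,72],[0.3,3.4,0,2,72],[0.3,3.4,0,1.8,72],[0,0,-3.5,0,72],[0,0,-3.5,0,72],[0,0,-3.5,0,72],[0,0,-3.5,0,72],[0,0,-2.6,0,72],[0,0,-1.5,0,72],[0,0,-1,0,72],[0,0,0,0,72],[0,0,0,0,72]]' 6
python3 -m jog '[[0,0,0,0,30],[0,0,0,0,30],[0,0,0,0,30],[0,0,0,0,30],[0,0,0,0,30],[0,0,0,0,30]]' 6
```

```text
time_s: 16.92
tcp_pos: [0.5812, 0.2624, 0.0224]
orientation: [[-0.011, 1.0, 0.0], [1.0, 0.011, -0.0], [-0.0, 0.0, -1.0]]
wrist_force: [0.6, -0.9, 0.7]
finger_gap: 0.72
grasp_force: 0.0
time_s: 17.42
tcp_pos: [0.5812, 0.2626, 0.0228]
orientation: [[-0.012, 1.0, 0.001], [1.0, 0.012, 0.001], [0.001, 0.001, -1.0]]
wrist_force: [-1.1, 0.4, 4.4]
finger_gap: 0.424
grasp_force: 6.0
```

```bash
python3 -m jog '[[0,0,2,0,30],[0,0,2,0,30],[0,-2,0,0,30],[0,-2,0,0,30],[0,-2,0,0,30],[-0.9,-2,0,0,30],[-1.5,-2,0,0,30],[-1.5,-2,0,0,30],[-1.5,-2,0,0,30],[-1.5,-1.5,0,0,30],[-1.5,-1.3,0,0,30],[-1.5,-1.3,0,0,30],[-1.5,0,0,0,30],[0,0,0,0,30],[0,0,-1.5,0,30],[0,0,-1.5,0,30],[0,0,-0.6,0,30],[0,0,-0.3,0,30],[0,0,0,0,30],[0,0,0,0,30]]' 6
python3 - <<'E'
from h import *
grab('side','s6');grab('wrist','w6'); a=cv2.imread('pics/s6.png')[150:270,220:420];b=cv2.imread('pics/w6.png')
cv2.imwrite('pics/c7.png',np.vstack([cv2.resize(a,(480,288),interpolation=cv2.INTER_CUBIC),cv2.resize(b,(480,300))]))
E
```

```text
time_s: 19.08
tcp_pos: [0.4675, 0.0814, 0.0233]
orientation: [[-0.012, 1.0, 0.001], [1.0, 0.012, -0.0], [-0.0, 0.001, -1.0]]
wrist_force: [1.2, 0.0, -0.7]
finger_gap: 0.425
grasp_force: 6.0
```

View pics/c7.png

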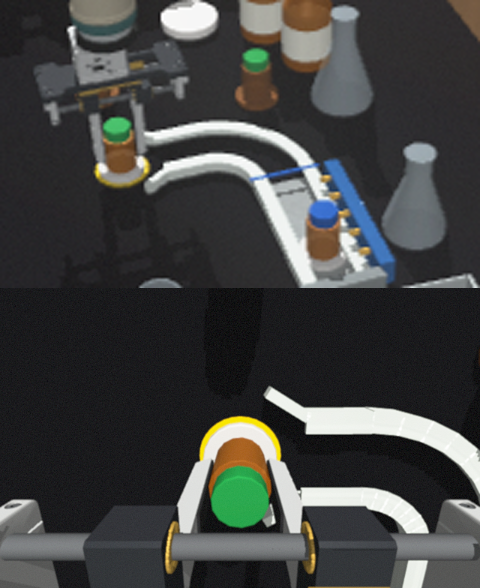

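jar4 stands centred on the pad and jar2 is still upright in the bay. I'll push jar4 in the same way.

```bash
python3 -m jog '[[0,0,0,0,48],[0,0,0,0,48],[0.8,0.02,0,0,48],[0.8,0.02,0,0,48],[0.8,0.02,0,0,48],[0.8,0.02,0,0,48],[0.8,0.02,0,0,48],[0.8,0.02,0,0,48],[0.8,0.02,0,0,48],[0.8,0.02,0,0,48],[0.8,0.02,0,0,48],[0.8,0.02,0,0,48],[0.8,0.01,0,0,48],[0.8,0.01,0,0,48],[0.4,0.01,0,0,48],[0,0,0,0,48]]' 6
python3 -m jog '[[0.78,-0.03,0,-5,48],[0.78,-0.09,0,-5,48],[0.76,-0.15,0,-5,48],[0.74,-0.23,0,-5,48],[0.72,-0.29,0,-5,48],[0.69,-0.35,0,-5,48],[0.66,-0.41,0,-5,48],[0.63,-0.47,0,-5,48],[0.59,-0.52,0,-5,48],[0,0,0,0,48]]' 6
```

```text
time_s: 20.52
tcp_pos: [0.5687, 0.0836, 0.0232]
orientation: [[-0.012, 1.0, 0.002], [1.0, 0.012, -0.0], [-0.0, 0.002, -1.0]]
wrist_force: [-0.6, -0.1, -1.0]
finger_gap: 0.481
grasp_force: 0.0
time_s: 21.35
tcp_pos: [0.6313, 0.0569, 0.0231]
orientation: [[0.701, 0.713, 0.001], [0.713, -0.701, -0.002], [-0.0, 0.002, -1.0]]
wrist_force: [0.4, -0.9, -0.6]
finger_gap: 0.481
grasp_force: 0.0
```

```bash
python3 -m jog '[[0.53,-0.57,0,-5,48],[0.49,-0.61,0,-5,48],[0.43,-0.65,0,-5,48],[0.37,-0.69,0,-5,48],[0.31,-0.72,0,-5,48],[0.25,-0.74,0,-5,48],[0.18,-0.76,0,-5,48],[0.11,-0.78,0,-5,48],[0.05,-0.78,0,-5,48],[0.03,-0.8,0,0,48],[0.03,-0.8,0,0,48],[0.03,-0.8,0,0,48],[0.03,-0.8,0,0,48],[0.03,-0.8,0,0,48],[0.03,-0.8,0,0,48],[0,-0.3,0,0,48],[0,0,0,0,48]]' 6
python3 -m jog '[[0,0,0,0,56],[0,0,0,0,56],[0,0,1,0,56],[0,0,3,0,56],[0,0,3.5,0,56],[0,0,3.5,0,56],[0,0,3.5,0,56],[0,0,3.5,0,56],[-3,0,0,0,40],[-3,0,0,0,0],[-3,0,0,0,0],[-3,0,0,0,0],[-3,0,0,0,0],[-3,0,0,0,0],[-2,3,0,0,0],[0,4,0,0,0],[0,4,0,0,0],[0,4,0,0,0],[0,0,0,0,0]]' 6
python3 - <<'E'
from h import *
grab('top','t7');grab('side','s7'); a=cv2.imread('pics/t7.png')[140:275,300:500];b=cv2.imread('pics/s7.png')[180:330,260:460]
cv2.imwrite('pics/c8.png',np.vstack([cv2.resize(a,(420,284),interpolation=cv2.INTER_CUBIC),cv2.resize(b,(420,315),interpolation=cv2.INTER_CUBIC)]))
E
```

```text
time_s: 22.77
tcp_pos: [0.6596, -0.0578, 0.0234]
orientation: [[1.0, 0.01, 0.001], [0.01, -1.0, -0.001], [0.001, 0.001, -1.0]]
wrist_force: [0.6, -0.7, -0.5]
finger_gap: 0.481
grasp_force: 0.0
time_s: 24.35
tcp_pos: [0.4588, 0.1034, 0.2028]
orientation: [[1.0, 0.025, -0.001], [0.025, -1.0, 0.004], [-0.001, -0.004, -1.0]]
wrist_force: [0.0, -0.4, -0.1]
finger_gap: 0.007
grasp_force: 0.0
```

View pics/c8.png

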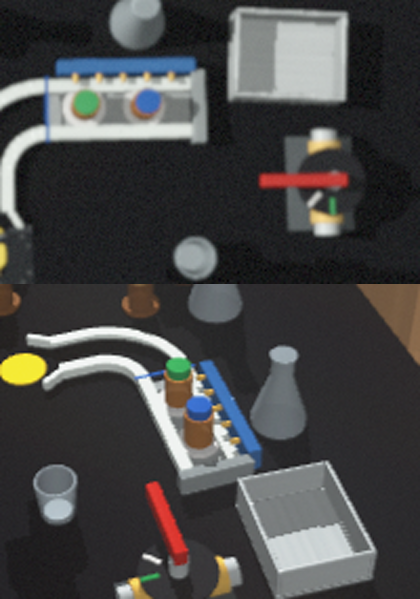

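Both jars are upright in the bay past the blue line, and the lever is on the red tick. I'll confirm this in numbers before touching the valve.

```bash
python3 - <<'E'
from h import *
f=np.load('pics/t7.npz');hsv=cv2.cvtColor(f['im'],cv2.COLOR_BGR2HSV)
def blobs(lo,hi,z):
    m=cv2.inRange(hsv,lo,hi);n,l,s,c=cv2.connectedComponentsWithStats(m)
    for i in range(1,n):
        if s[i,4]>30 and 300<c[i][0]<500 and 140<c[i][1]<275:print(c[i].round(1),s[i,4],px('t7',*c[i],z),px('t7',*c[i]))
print('green');blobs((45,90,50),(85,255,255),.072)
print('blue');blobs((105,110,60),(125,255,255),.072)
m=cv2.inRange(hsv,(0,150,120),(6,255,255))|cv2.inRange(hsv,(174,150,120),(180,255,255));m[:,:400]=0
r=cv2.minAreaRect(np.argwhere(m)[:,::-1].astype(np.float32));print('lever',r)
b=cv2.boxPoints(r);print([px('t7',*q,.107) for q in b])
E
python3 -m jog '[[1.18,-3.42,0,0,0],[1.18,-3.42,0,0,0],[1.18,-3.42,0,0,0],[1.18,-3.42,0,0,0],[1.18,-3.42,0,0,0],[1.18,-3.42,0,0,0],[1.18,-3.42,0,0,0],[1.18,-3.42,0,0,0],[1.18,-3.42,0,0,0],[1.18,-3.42,0,0,0],[1.18,-3.42,0,0,0],[1.18,-3.42,0,0,0],[0,0,0,0,0]]'
```

```text
green
[340.7 188.5] 94 [ 0.6618 -0.0562  0.072 ] [ 0.6621 -0.0564  0.0695]
blue
[359.  170.6] 546 [ 0.7123 -0.1078  0.072 ] [ 0.718  -0.1107  0.0366]
[370.2 187.6] 90 [ 0.6641 -0.1387  0.072 ] [ 0.6637 -0.1384  0.0754]
[321.1 191.4] 39 [ 0.6536 -0.0014  0.072 ] [ 0.662  -0.002   0.0011]
lever ((435.5, 114.0), (228.0, 71.0), 90.0)
[array([ 1.1936, -0.2258,  0.107 ]), array([ 1.1933, -0.4266,  0.107 ]), array([ 0.5487, -0.4069,  0.107 ]), array([ 0.5492, -0.2144,  0.107 ])]
time_s: 25.53
tcp_pos: [0.5984, -0.3276, 0.2042]
orientation: [[1.0, 0.002, 0.0], [0.002, -1.0, -0.009], [0.0, 0.009, -1.0]]
wrist_force: [-1.1, 0.9, -0.1]
finger_gap: 0.002
grasp_force: 0.0
```

The jars are 51 and 133 mm beyond the line, both on the lane. Next I'll lower behind the lever.

```bash
python3 -m jog '[[0,0,0,0,0],[0,0,-3,0,0],[0,0,-3,0,0],[0,0,-3,0,0],[0,0,-3.2,0,0],[0,0,0,0,0],[0,0,0,0,0]]'
```

```text
time_s: 26.12
tcp_pos: [0.5998, -0.3149, 0.0806]
orientation: [[1.0, 0.012, -0.003], [0.012, -1.0, 0.002], [-0.003, -0.002, -1.0]]
wrist_force: [0.3, -0.7, 0.6]
finger_gap: 0.003
grasp_force: 0.0
```

```bash
python3 -m jog '[[-0.9,0.3,0,0,0],[-0.9,0.2,0,0,0],[-0.8,0.2,0,0,0],[-0.7,0.07,0,5,0],[-0.7,0.07,0,5,0],[-0.6,0.06,0,5,0],[-0.7,-0.1,0,5,0],[-0.7,-0.1,0,5,0],[-0.6,-0.1,0,5,0],[-0.65,-0.25,0,5,0],[-0.6,-0.25,0,5,0],[0,0,0,0,0],[0,0,0,0,0]]'
python3 -m jog '[[1.5,1.5,0,0,0],[1.5,1.5,0,0,0],[0,0,4,0,0],[0,0,4,0,0],[0,0,4,0,0],[-2,4,0,0,0],[-2,4,0,0,0],[-2,4,0,0,0],[-2,4,0,0,0],[-2,4,0,0,0],[-2,4,0,0,0],[0,4,0,0,0],[0,0,0,0,0]]'
python3 - <<'E'
from h import *
grab('top','t8'); f=np.load('pics/t8.npz');hsv=cv2.cvtColor(f['im'],cv2.COLOR_BGR2HSV)
m=cv2.inRange(hsv,(0,150,120),(6,255,255))|cv2.inRange(hsv,(174,150,120),(180,255,255));m[:,:400]=0;m[:150]=0
n,l,s,c=cv2.connectedComponentsWithStats(m);i=1+s[1:,4].argmax();v,u=np.nonzero(l==i)
P=np.array([px('t8',a,b,.107) for a,b in zip(u,v)])[:,:2];c=P.mean(0);_,_,V=np.linalg.svd(P-c);d=V[0]*np.sign(V[0][1]);print(s[i],c,'angle',np.degrees(np.arctan2(-d[0],d[1])))
cv2.imwrite('pics/c9.png',cv2.resize(f['im'][140:275,300:500],(600,405),interpolation=cv2.INTER_CUBIC))
E
```

```text
time_s: 27.2
tcp_pos: [0.523, -0.316, 0.0831]
orientation: [[0.76, 0.649, 0.003], [0.649, -0.76, -0.001], [0.001, 0.003, -1.0]]
wrist_force: [-0.4, -0.1, 0.6]
finger_gap: 0.005
grasp_force: 0.0
time_s: 28.28
tcp_pos: [0.4397, -0.0125, 0.201]
orientation: [[0.752, 0.659, -0.002], [0.659, -0.752, 0.005], [0.002, -0.005, -1.0]]
wrist_force: [-0.0, -0.4, -0.3]
finger_gap: 0.001
grasp_force: 0.0
[432 221  34  30 259] [ 0.52760579 -0.3457888 ] angle 40.1460349878952
```

View pics/c9.png

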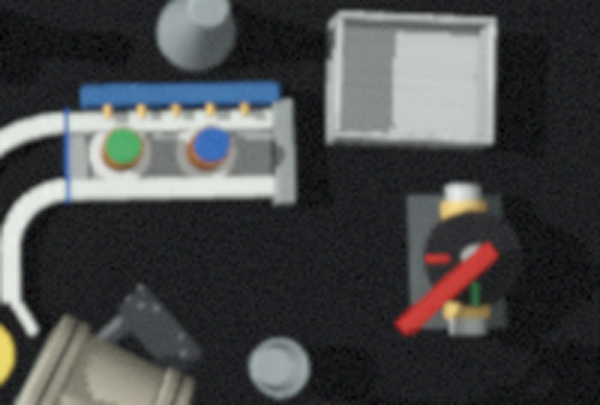

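The lever is near the white tick at about 40°. I'll calibrate the zero from the shut picture with the same method.

```bash
cat >> h.py <<'E'
def lever(fn):
    f=np.load(f'pics/{fn}.npz');hsv=cv2.cvtColor(f['im'],cv2.COLOR_BGR2HSV)
    m=cv2.inRange(hsv,(0,150,120),(6,255,255))|cv2.inRange(hsv,(174,150,120),(180,255,255));m[:,:400]=0;m[:150]=0
    n,l,s,c=cv2.connectedComponentsWithStats(m);i=1+s[1:,4].argmax();v,u=np.nonzero(l==i)
    P=np.array([px(fn,a,b,.107) for a,b in zip(u,v)])[:,:2];c=P.mean(0);d=np.linalg.svd(P-c)[2][0];d=d*np.sign(d[1])
    return s[i,4],c,np.degrees(np.arctan2(-d[0],d[1]))
E
python3 -c "
from h import *
for n in('t0','t2','t7','t8'):print(n,lever(n))"
```

```text
t0 (np.int32(295), array([ 0.51180949, -0.3715722 ]), np.float64(79.71220141762632))
t2 (np.int32(251), array([ 0.55639243, -0.33505896]), np.float64(0.8629297025120586))
t7 (np.int32(251), array([ 0.55633785, -0.33525219]), np.float64(0.7784993473693317))
t8 (np.int32(259), array([ 0.52760579, -0.3457888 ]), np.float64(40.1460349878952))
```

The opening is 39.3° relative to shut, so it needs about 5.7° more, some 7 mm at the finger. I'll go back the same way and push that much further.

```bash
python3 -m jog '[[0,-4,0,0,0],[2,-4,0,0,0],[2,-4,0,0,0],[2,-4,0,0,0],[2,-4,0,0,0],[2,-4,0,0,0],[2,-4,0,0,0],[0,0,0,0,0],[0,0,-4,0,0],[0,0,-4,0,0],[0,0,-4,0,0],[0,0,0,0,0],[-1,-1,0,0,0],[-1,-1,0,0,0],[-1,-1,0,0,0],[0,0,0,0,0],[-0.26,-0.23,0,3,0],[-0.26,-0.23,0,3,0],[0,0,0,0,0],[0,0,0,0,0]]'
python3 -m jog '[[1.5,1.5,0,0,0],[1.5,1.5,0,0,0],[0,0,4,0,0],[0,0,4,0,0],[0,0,4,0,0],[-2,4,0,0,0],[-2,4,0,0,0],[-2,4,0,0,0],[-2,4,0,0,0],[-2,4,0,0,0],[-2,4,0,0,0],[0,4,0,0,0],[0,0,0,0,0]]' | grep tcp
python3 - <<'E'
from h import *
grab('top','t9'); print(lever('t9'))
f=np.load('pics/t9.npz');cv2.imwrite('pics/c10.png',cv2.resize(f['im'][140:275,300:500],(600,405),interpolation=cv2.INTER_CUBIC))
E
```

```text
time_s: 30.0
tcp_pos: [0.5177, -0.3208, 0.0827]
orientation: [[0.688, 0.726, 0.002], [0.726, -0.688, -0.001], [0.001, 0.002, -1.0]]
wrist_force: [0.5, 0.6, -0.4]
finger_gap: 0.007
grasp_force: 0.0
tcp_pos: [0.4343, -0.0172, 0.201]
(np.int32(256), array([ 0.52479102, -0.34937969]), np.float64(46.2455290524841))
```

View pics/c10.png

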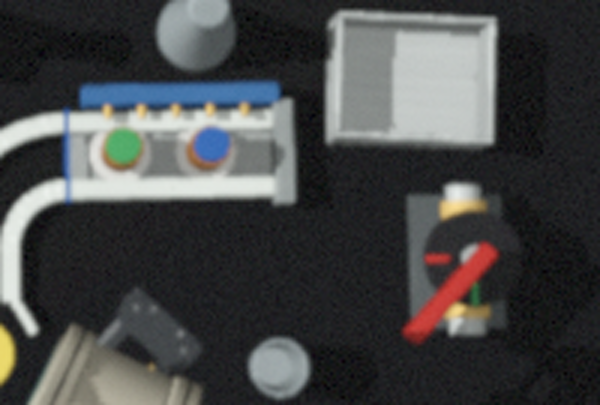

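The lever now reads 45.4° open, covering the white tick. Both jars stand in the bay past the blue line and the robot is touching nothing, so I'll hand in.

```bash
python3 -m jog '[[0,0,0,0,0],[0,0,0,0,0],[0,0,0,0,0],[0,0,0,0,0]]' | grep force; python3 -c "
from cell import env;print(env.close_job())"
```

```text
wrist_force: [-0.4, -0.2, -0.7]
grasp_force: 0.0
the job is handed in; nothing more can be done
None
```

The job is handed in, though the interface returned no verdict: I shut the valve, then moved both jars present (blue-capped and green-capped) into the drying bay, about 133 mm and 51 mm past the blue line, both upright, and then opened the valve to about 45°.

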